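# Bolt the board tray into the test dock

## Task

Push the grey board tray all the way back into the blue test dock until it meets the back stop, then slide the red-knobbed bolt across so that its tip goes into the steel keeper on the tray, as far as it goes, and hold it pressed on the keeper's bottom, which you must find by feel, with about 10 N for half a second. Be gentle: never push the tray with more than 25 N nor press the bolt into it with more than 20 N; let go of everything at the end and leave the things lying around where they are.

Things in the scene. Friction and masses are not known exactly. Their poses are not given: they have to be found in the camera images.
- dock: Fixed blue plate, x -96 to +88, y -52 to +110 mm, 8 thick, its underside 6 above the table, two rails along x at y +-34 to +-49, 22 high over the underside; their lips hold the tray down (1.5 mm play up, 1 each side). Origin on the underside midway between the rails; +x from the open front (robot side) to the back stop, +y to the bolt's side. Two saddles guide the bolt: y 48 to 55 and 97 to 104, x 12 to 38, up to 40 high likewise.
- stop_face (a point): Centre of the front face of the dock's fixed, rigid back stop, at dock x = +70 mm, 27 mm above the table. The stop is 78 mm wide and, with the black contact block on it, 52 mm above the table. Axes as the dock.
- tray: Loose grey tray (0.4 to 0.8 kg) between the rails, carrying a circuit board; plate 110 (x) x 76 (y) x 8 mm. Origin at the centre of its underside, 14 mm above the table; axes along the dock's. It starts 25 to 45 mm short of home. Fully home its far end (tray x = +55) touches the back stop and its origin is at dock x = +15 mm.
- tray_post (a point): Point on the axis of the tray's orange push post, 59 mm above the table when the tray is in the dock. The post is 12 (x) x 26 (y) mm, upright, at tray x = -46 mm (the robot's end), and its top is 72 mm above the table. Push on its flat -x face or pinch it.
- keeper_mouth (a point): Centre of the keeper's mouth, 37 mm above the table; axes as the tray. Steel box, 27 (x) x 36 (y) mm, top 50.5 mm above the table, with a 15 x 15 mm pocket open to tray +y, in line with the bolt (2.5 mm clear all round) when the tray is home. Its rubber bottom is set 14 to 24 mm behind the mouth, differently each time, unseen. Pressed, the tray first shifts up to 2 mm to the far rail.
- bolt: Steel sliding bolt, a rod 10 mm thick along dock y with an upright red knob. Origin on the rod's axis under the knob, 37 mm above the table, at dock x = +25 mm; at dock y = +90 mm when drawn fully back. Slides only toward dock -y, up to 45 mm; starts 0 to 6 mm along. It needs about 2.5 N to move and stays where it is left.
- bolt_knob (a point): Middle of the bolt's round red knob, 67 mm above the table: diameter 14 mm, from 51 to 80 mm above the table, free all round above 53 mm. Push it toward dock -y or pinch it.
- bolt_tip (a point): Tip of the bolt, 46 mm from the knob's axis toward dock -y, tapering from 10 to 5 mm over the last 5 mm. 10 mm clear of the plane of the keeper's mouth when the bolt is drawn fully back.
- charger: White charger block, 29x41x26 mm; a loose bystander on the table, to be left alone. Origin at the centre of its underside.
- kapton_roll: Orange-brown tape roll, 50 mm across, 12 mm high; a loose bystander on the table, to be left alone. Origin at the centre of its underside.
- usb_stick: Red USB stick, 17x50x8 mm; a loose bystander on the table, to be left alone. Origin at the centre of its underside.
- screw_tin: Flat round tin, 62 mm across, 16 mm high; a loose bystander on the table, to be left alone. Origin at the centre of its underside.
- flux_bottle: Small cream bottle with a black cap, 30 mm across, 75 mm high; a loose bystander on the table, to be left alone. Origin at the centre of its underside.
- solder_spool: Spool with red flanges, 49 mm across, 28 mm high; a loose bystander on the table, to be left alone. Origin at the centre of its underside.

How it is judged:
By the outcome, as a careful person would: the job done as asked, in the order asked, and still so for the second after the job is handed in, with the robot touching nothing.
It also fails if it takes over 54 s, if anything falls off the work surface, if the arm or the gripper's body presses on something with over 40 N, if the wrist force passes 120 N, or if a joint passes its speed limit or range.

## Robot

A 6-joint arm with a two-finger parallel gripper is mounted at the origin on a cart in front of the work surface, level with it; the furniture and walls round the work are solid. World frame = base frame: x ahead of the robot, y to its left, z up, the work surface at z = 0. Lengths are in mm, angles in degrees, forces in N, time in s.
With the tool pointing down it reaches from about 350 to 850 mm from the base axis. Payload 8.1 kg.
Tool frame: the origin (TCP) lies on the centre line of the jaws, within the pads' length; the fingertips stand 19 mm ahead of it and the grasp point (between the pads) is the TCP; z points along the fingers, y is the line along which they close (so a half turn about z gives the same grasp; the last joint's range is limited). The gripper opens to 85 mm and grips with 20 to 120 N. Pads are 22 mm wide; open, the fingers measure 114 mm over their backs; the gripper's body (76 mm by 85 mm) begins 54 mm behind the grasp point. The pads swing forward as they close: fully open they stand 13 mm farther back than shut.
Start: joints at [69.248, 7.471, 85.268, -0, 87.261, -4.893], TCP at [163.945, 577.172, 250.292] pointing down, gripper open.
Joint ranges: [-169.43, 169.43], [-51.17, 129.36], [1.28, 143.12], [-76.62, 256.62], [0, 156.53], [-152.29, 152.29]. Speed limits (degrees/s): [136.94, 136.94, 159.86, 180, 180, 180].

## Interface

Orientations are given as [roll, pitch, yaw] about the fixed x, y, z axes, in that order (R = Rz(yaw) Ry(pitch) Rx(roll)).
In Python, from bench import r gives the robot as it stands. The module is installed in compiled form; this text tells all that it offers.
- The arm moves only by the tool servo_tool, never from a script. Its arguments are lists of equal length, an entry for each row: "fingers": the finger opening in m, from 0 to 0.0854; "linear": the shift along the tool's x, y, z in m, a list of three; "rotation": the turn, a rotation vector about the tool's x, y, z in degrees, a list of three. A call has 1 to 10 rows; each row is the pose to reach, as a shift and turn from the pose commanded when the call began, along the tool's axes at that moment; what a row does not reach only later rows make up. A row lasts 1/10 s, in which the tool goes at most 50 mm and 8.59 degrees, less where a joint would pass 70% of its speed; a pose out of reach is approached as far as the arm can. A call with a gripper value outside its range is refused whole. The fingers move at their own pace and stop on an object; "force" is the grip in N (left out, the last holds). Time passes only in rows, so rows that repeat a pose let the fingers close. It gives the time, the measured TCP pose, the force, the opening and the grip force at its end, in the units of the state.
- r.sense(): the state, without advancing time (a new reading comes with each control period).
- r.snapshot(name): name is "side" or "top"; returns a dict with "frame" (420x560x3 uint8, red, green, blue), "fx", "fy", "cx", "cy" (pixels), "k1" (the pictures are not rectified: a ray, as slopes to the right and down, at radius r is drawn at 1 + k1 r^2 times it, then the intrinsics apply), "camera_from_world" (4x4, takes a point from world to camera coordinates). Camera axes: x right, y up, looking along -z (the intrinsics and any distortion apply to the point x, -y, -z); pixel columns grow to the right and rows downward; lengths in mm; the calibration is good to about 2 mm. A picture is of the moment at which its call begins. There is no depth.
- r.hand_in(): hands the job in; it is judged then, once.
The state is a dict: "time": time; "joint_pos": joint angles; "qd": joint speeds; "joint_efforts": joint torques, N m; "tool_pos": TCP position; "tcp_rot": TCP orientation; "ft_force": force on the tool from outside, world axes, zero at the start; "wrist_torque": the same for the moment, N m; "finger_gap": finger opening in mm; "grip_force": force on a finger pad.
Only numpy, scipy, OpenCV 4.12 (cv2) and the standard library are available. Lean on these libraries where they do the work, as an engineer would, in place of code of your own. Each camera call takes 0.05 s, during which the arm holds its last target. There are 200 camera calls.

## Working session

There is one attempt and no reset: what is moved stays moved. The work goes in short steps, Python scripts to look and compute and a tool call to move; the robot and the scene stay as the last step left them, time stands still between calls to the robot, and variables do not carry over. Pictures are saved under pics/ and viewed, at most 10 in all, crops included, and the job is handed in when it is done.

Besides the shell and the picture viewer there is one more tool, called after "Request:" as name(argument=value, ...), one argument or row to a line, values as JSON. servo_tool: Moves the arm, as the interface text tells. Its arguments: {"type":"object","properties":{"fingers":{"type":"array","items":{"type":"number"}},"linear":{"type":"array","items":{"type":"array","items":{"type":"number"}}},"rotation":{"type":"array","items":{"type":"array","items":{"type":"number"}}},"force":{"type":"number"}},"required":["fingers","linear","rotation"]}

```bash
mkdir -p pics
cat > h.py <<'E'
import numpy as np, cv2
from bench import r
def snap(n,f=None):
    s=r.snapshot(n)
    if f: cv2.imwrite('pics/'+f,s['frame'][:,:,::-1])
    return s
def ray(s,u,v):
    K=np.array([[s['fx'],0,s['cx']],[0,s['fy'],s['cy']],[0,0,1.]])
    p=cv2.undistortPoints(np.array([[[u,v]]],float),K,np.array([s['k1'],0,0,0.]),None,None,None)[0,0] if 0 else None
    d=np.array([(u-s['cx'])/s['fx'],(v-s['cy'])/s['fy']]);q=d.copy()
    for _ in range(30): q=d/(1+s['k1']*(q@q))
    T=np.array(s['camera_from_world']);R=T[:3,:3]
    return -R.T@T[:3,3], R.T@np.array([q[0],-q[1],-1])
def onz(s,u,v,z):
    o,d=ray(s,u,v); return o+d*(z-o[2])/d[2]
E
python3 - <<'E'
from h import *
for n in('top','side'):
    s=snap(n,n+'0.png'); T=np.array(s['camera_from_world']); print(n,-T[:3,:3].T@T[:3,3],s['fx'],s['k1'])
    for c in((0,0),(559,0),(0,419),(559,419)): print(onz(s,*c,0).round())
print(r.sense())
E
```

```text
top [ 313.18792454 -253.13732338 1119.50127129] 393.9075683986718 -0.045099278068858745
[1202.  620.    0.]
[ 1187. -1224.     0.]
[-73. 490.   0.]
[ -102. -1043.     0.]
side [  340.50388053 -1221.33091737   599.03702708] 504.7880852476963 -0.020258867541052477
[-1383.  3501.     0.]
[3927. 3924.    0.]
[  31. -722.    0.]
[ 807. -809.    0.]
{'time': 0.1, 'joint_pos': array([ 6.92507658e+01,  7.51399086e+00,  8.53222989e+01,  1.85469346e-03,
        8.72606914e+01, -4.89465349e+00]), 'qd': array([ 0.06486708, -0.10019935, -0.14899824,  0.01582346,  0.11034619,
        0.03172961]), 'joint_efforts': array([ 1.41901626e-03, -5.70950782e+01, -5.01942194e+01, -1.56109140e-04,
        8.24323244e-03, -1.73317829e-05]), 'tool_pos': array([163.74051604, 576.75375719, 249.32292984]), 'tcp_rot': array([-1.79903530e+02, -1.01204839e-02,  1.64145321e+02]), 'ft_force': array([ 0.30182904,  0.03223469, -0.17977872]), 'wrist_torque': array([-0.05697168, -0.0582476 ,  0.02545   ]), 'grip_force': 0.0, 'finger_gap': 85.37997887549412}
```

View pics/top0.png

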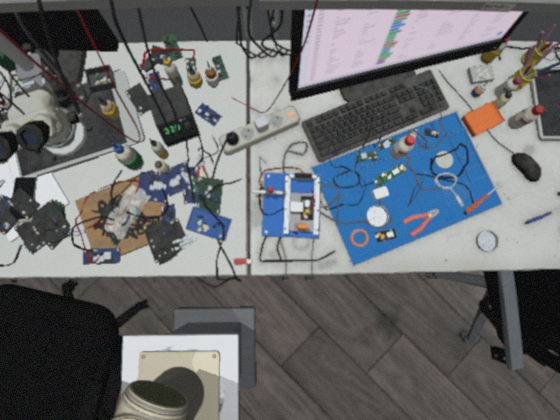

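View pics/side0.png

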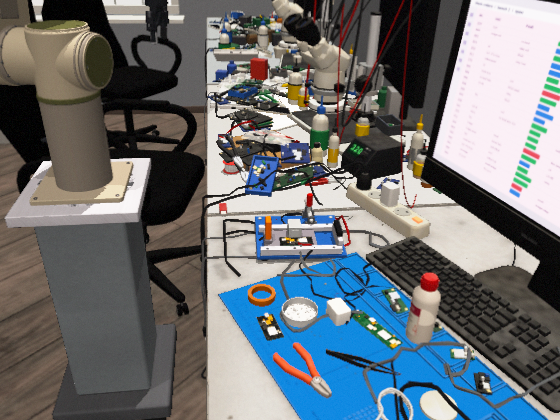

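The top view shows the dock at about (290,205), with the red knob near (265,190). In the side view it is at about (300,235), with the orange post at (268,228) and the knob at (309,200). I'll zoom in on both.

Run:
```python
import cv2
a=cv2.imread('pics/top0.png')[160:250,235:345]; b=cv2.imread('pics/side0.png')[185:270,240:360]
a=cv2.resize(a,None,fx=6.5,fy=6.5,interpolation=cv2.INTER_CUBIC);b=cv2.resize(b,None,fx=6.5,fy=6.5,interpolation=cv2.INTER_CUBIC)
cv2.imwrite('pics/topc.png',a);cv2.imwrite('pics/sidec.png',b)
```

```text
(no output)
```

View pics/topc.png

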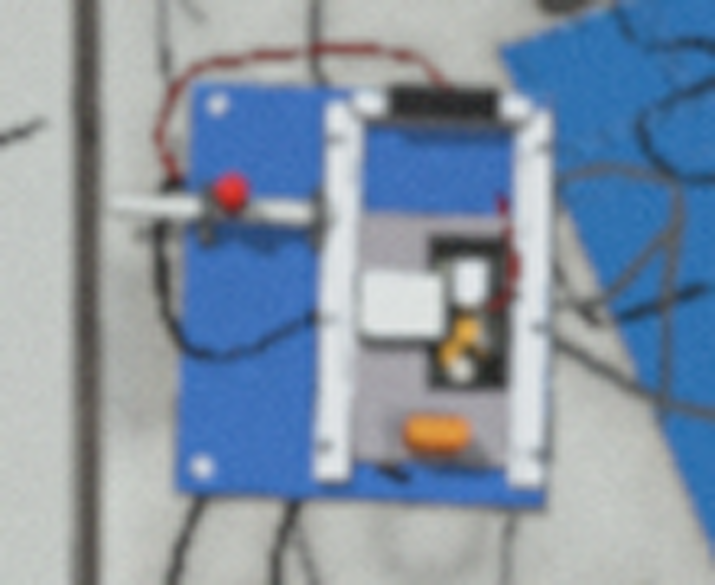

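View pics/sidec.png

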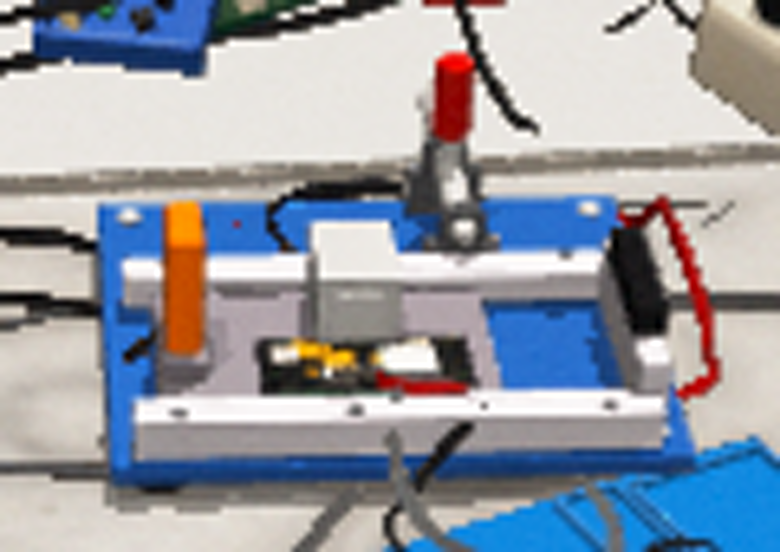

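The crops show the plate corners at (192,83), (177,490) and (545,508), the post at (436,433) and the knob at (232,192) in the top crop. In the side crop the post top is at (183,212) and the knob top at (455,62).

```bash
cat >> h.py <<'E'
def blob(s,lo,hi,box):
    x0,y0,x1,y1=box
    h=cv2.cvtColor(s['frame'][y0:y1,x0:x1],cv2.COLOR_RGB2HSV); h[...,0]=(h[...,0].astype(int)+20)%180
    m=cv2.inRange(h,lo,hi); n,l,st,c=cv2.connectedComponentsWithStats(m); i=1+np.argmax(st[1:,4])
    return c[i]+[x0,y0], st[i]+np.array([x0,y0,0,0,0])
RED=((10,140,90),(26,255,255)); ORG=((28,140,120),(42,255,255))
def tri(s1,p1,s2,p2):
    o1,d1=ray(s1,*p1);o2,d2=ray(s2,*p2)
    k=np.linalg.lstsq(np.c_[d1,-d2],o2-o1,rcond=None)[0]
    a,b=o1+k[0]*d1,o2+k[1]*d2; return (a+b)/2,np.linalg.norm(a-b)
E
python3 - <<'E'
from h import *
t=snap('top');s=snap('side')
f=lambda X,Y:(235+X/6.5-.42,160+Y/6.5-.42)
g=lambda X,Y:(240+X/6.5-.42,185+Y/6.5-.42)
c=[onz(t,*f(*p),14) for p in((192,83),(177,490),(545,508),(555,95))]
for p in c: print(p.round(1))
d=[c[0]-c[1],c[3]-c[2]]; print([np.linalg.norm(x) for x in d],[np.degrees(np.arctan2(x[1],x[0])) for x in d])
w=[c[1]-c[2],c[0]-c[3]]; print([np.linalg.norm(x) for x in w],[np.degrees(np.arctan2(-x[0],x[1])) for x in w])
for n,C,bt,bs in(('knob',RED,(262,180,282,198),(300,190,318,210)),('post',ORG,(290,218,315,236),(262,210,275,245))):
    a,sa=blob(t,*C,bt);b,sb=blob(s,*C,bs)
    print(n,a,sa,b,sb,tri(t,a,s,b),'top',onz(t,*a,{'knob':78,'post':70}[n]))
    # side top centre
    pt=(b[0],sb[1]+.5); print(tri(t,a,s,pt))
# side plate corners z=14: back-left etc
for p,z in (((100,205),14),((613,200),14),((112,470),14),((692,465),14)): print('side',onz(s,*g(*p),z).round(1))
E
```

```text
[ 602.  -238.4   14. ]
[ 420.8 -229.9   14. ]
[ 410.6 -389.1   14. ]
[ 594.4 -399.8   14. ]
[np.float64(181.42757458147278), np.float64(184.1512296703437)] [np.float64(-2.6895723666721008), np.float64(-3.3307892455907466)]
[np.float64(159.54026133744964), np.float64(161.57860860254297)] [np.float64(-3.652123906587177), np.float64(-2.67821748780674)]
knob [270.23529412 189.23529412] [268 187   5   5  17] [309.21428571 199.27142857] [307 193   6  14  70] (array([ 541.25980672, -255.37344257,   66.60475665]), np.float64(1.4372243459065845)) top [ 538.06698981 -255.28699899   78.        ]
(array([ 539.3331328 , -255.44911569,   80.96448003]), np.float64(3.7415914055323807))
post [301.75675676 226.56756757] [298 224   9   6  37] [267.54744526 227.47445255] [265 216   6  24 137] (array([ 439.43772013, -340.03743587,   50.88705449]), np.float64(1.7030501800300069)) top [ 436.33823004 -338.44325309   70.        ]
(array([ 437.93736601, -338.08107987,   75.87804574]), np.float64(4.550424364172527))
side [ 423.6 -229.    14. ]
side [ 605.2 -241.3   14. ]
side [ 413.7 -390.3   14. ]
side [ 593.9 -404.6   14. ]
```

```bash
cat >> h.py <<'E'
from scipy.spatial.transform import Rotation as Ro
O=np.array([510.4,-344.2]);YAW=-3.1
def dock(x,y,z):
    c,s=np.cos(np.radians(YAW)),np.sin(np.radians(YAW)); return np.array([O[0]+c*x-s*y,O[1]+s*x+c*y,z])
def undock(p):
    c,s=np.cos(np.radians(YAW)),np.sin(np.radians(YAW)); d=p[:2]-O; return np.array([c*d[0]+s*d[1],-s*d[0]+c*d[1],p[2]])
def go(target,yaw=86.9,p=None,rot=None):
    q=r.sense(); p=q['tool_pos'] if p is None else p; R=Ro.from_euler('xyz',q['tcp_rot'] if rot is None else rot,degrees=True)
    Rt=Ro.from_euler('xyz',[180,0,yaw],degrees=True)
    print((R.inv().apply(target-p)/1000).round(4),(R.inv()*Rt).as_rotvec(degrees=True).round(2))
E
python3 -c "
from h import *
p0=np.array([163.9,577.2,250.3])
go(np.array([450,150,250]),p=p0,rot=[180,0,164.15])
go(dock(-150,0,150),p=np.array([450,150,250.]),rot=[180,0,86.9])"
```

```text
[-3.919e-01 -3.328e-01  3.000e-04] [ 0.   -0.   77.25]
[-0.4902 -0.063   0.1   ] [0. 0. 0.]
```

Request:
servo_tool(
  fingers=[0,0,0,0,0,0,0,0,0,0],
  linear=[
    [-0.392,-0.332,0],
    [-0.392,-0.332,0],
    [-0.392,-0.332,0],
    [-0.392,-0.332,0],
    [-0.392,-0.332,0],
    [-0.392,-0.332,0],
    [-0.392,-0.332,0],
    [-0.392,-0.332,0],
    [-0.392,-0.332,0],
    [-0.392,-0.332,0],
  ],
  rotation=[
    [0,0,77.2],
    [0,0,77.2],
    [0,0,77.2],
    [0,0,77.2],
    [0,0,77.2],
    [0,0,77.2],
    [0,0,77.2],
    [0,0,77.2],
    [0,0,77.2],
    [0,0,77.2],
  ],
  force=20,
)

```text
time: 1.2
tool_pos: [443.4, 160.2, 250.4]
tcp_rot: [180.0, -0.0, 86.6]
ft_force: [1.3, 0.5, -0.5]
finger_gap: 0.2
grip_force: 0.0
```

Request:
servo_tool(
  fingers=[0,0,0,0,0,0,0,0,0,0],
  linear=[
    [-0.5,-0.054,0.1],
    [-0.5,-0.054,0.1],
    [-0.5,-0.054,0.1],
    [-0.5,-0.054,0.1],
    [-0.5,-0.054,0.1],
    [-0.5,-0.054,0.1],
    [-0.5,-0.054,0.1],
    [-0.5,-0.054,0.1],
    [-0.5,-0.054,0.1],
    [-0.5,-0.054,0.1],
  ],
  rotation=[
    [0,0,0],
    [0,0,0],
    [0,0,0],
    [0,0,0],
    [0,0,0],
    [0,0,0],
    [0,0,0],
    [0,0,0],
    [0,0,0],
    [0,0,0],
  ],
)

```text
time: 2.2
tool_pos: [363.2, -324.0, 152.5]
tcp_rot: [180.0, 0.0, 86.9]
ft_force: [1.2, 0.2, -0.2]
finger_gap: -0.1
grip_force: 0.0
```

```bash
python3 -c "
from h import *
q=r.sense();print(q['tool_pos'],q['tcp_rot'],undock(q['tool_pos']),q['ft_force'],q['qd'].round(1))
go(dock(-125,0,60))"
```

```text
[ 363.24408506 -324.03312783  152.45811561] [1.79970199e+02 1.68046987e-02 8.69194639e+01] [-148.03117783   12.17934418  152.45811561] [ 1.18920298  0.22143034 -0.15226328] [-47.7  46.6 -31.7   0.3 -15.6 -47.5]
[-0.0122  0.023   0.0925] [0.03 0.02 0.02]
```

Request:
servo_tool(
  fingers=[0,0,0,0,0],
  linear=[
    [-0.008,0.022,0.09],
    [-0.008,0.022,0.09],
    [-0.008,0.022,0.09],
    [-0.008,0.022,0.09],
    [-0.008,0.022,0.09],
  ],
  rotation=[
    [0,0,0],
    [0,0,0],
    [0,0,0],
    [0,0,0],
    [0,0,0],
  ],
)

```text
time: 2.7
tool_pos: [386.7, -332.0, 65.3]
tcp_rot: [179.9, 0.1, 87.0]
ft_force: [0.3, 0.9, 0.1]
finger_gap: 0.0
grip_force: 0.0
```

```bash
python3 -c "
from h import *
q=r.sense();print(q['tool_pos'],q['tcp_rot'],undock(q['tool_pos']),q['ft_force'],q['qd'].round(1))
go(dock(-110,0,60)); snap('side','s1.png')
a=cv2.imread('pics/s1.png')[165:265,210:360];cv2.imwrite('pics/s1c.png',cv2.resize(a,None,fx=5,fy=5,interpolation=cv2.INTER_CUBIC))"
```

```text
[ 386.66716556 -332.02950642   65.34273975] [1.79860507e+02 1.40096769e-01 8.69786415e+01] [-124.20993836    5.46135932   65.34273975] [0.2845281  0.90442806 0.08838797] [ 0.1 -1.4 -0.4  0.  -0.4 -0. ]
[-0.0055  0.0142  0.0054] [0.14 0.14 0.08]
```

View pics/s1c.png

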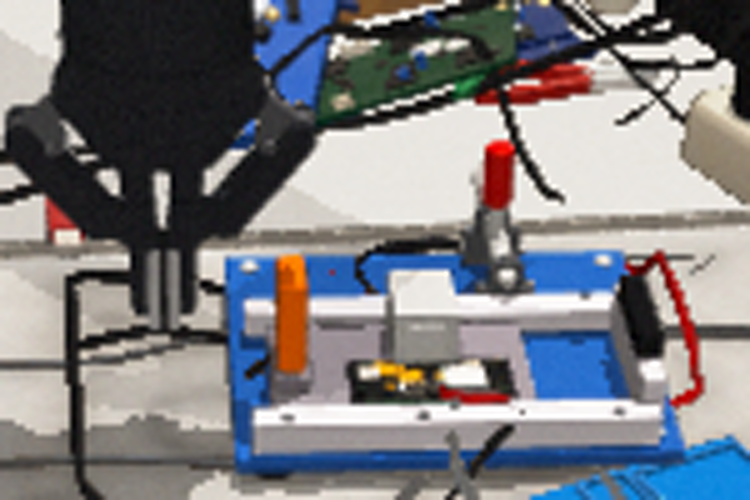

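The side view shows closed fingers at crop (162,300), clear of the orange post at (290,310) by about 30 mm, and the knuckles well above it. I'll advance.

Request:
servo_tool(
  fingers=[0,0,0,0,0,0,0,0],
  linear=[
    [-0.002,0.006,0.001],
    [-0.005,0.012,0.003],
    [-0.005,0.018,0.003],
    [-0.005,0.022,0.003],
    [-0.005,0.024,0.003],
    [-0.005,0.026,0.003],
    [-0.005,0.028,0.003],
    [-0.005,0.03,0.003],
  ],
  rotation=[
    [0,0,0],
    [0,0,0],
    [0,0,0],
    [0,0,0],
    [0,0,0],
    [0,0,0],
    [0,0,0],
    [0,0,0],
  ],
)

```text
time: 3.55
tool_pos: [415.3, -337.7, 59.7]
tcp_rot: [-180.0, -0.0, 86.9]
ft_force: [-1.0, -0.7, -0.1]
finger_gap: 0.0
grip_force: 0.0
```

Request:
servo_tool(
  fingers=[0,0,0,0,0,0],
  linear=[
    [0,0.002,0],
    [0,0.004,0],
    [0,0.006,0],
    [0,0.008,0],
    [0,0.01,0],
    [0,0.012,0],
  ],
  rotation=[
    [0,0,0],
    [0,0,0],
    [0,0,0],
    [0,0,0],
    [0,0,0],
    [0,0,0],
  ],
)

```text
time: 4.15
tool_pos: [427.3, -338.4, 59.7]
tcp_rot: [-180.0, -0.0, 86.9]
ft_force: [-3.3, 0.1, 1.9]
finger_gap: -0.1
grip_force: 1.6
```

Request:
servo_tool(
  fingers=[0,0,0,0,0,0],
  linear=[
    [0,0.002,0],
    [0,0.004,0],
    [0,0.006,0],
    [0,0.008,0],
    [0,0.01,0],
    [0,0.012,0],
  ],
  rotation=[
    [0,0,0],
    [0,0,0],
    [0,0,0],
    [0,0,0],
    [0,0,0],
    [0,0,0],
  ],
)

```text
time: 4.75
tool_pos: [439.4, -339.0, 59.7]
tcp_rot: [-180.0, -0.0, 86.9]
ft_force: [-2.8, 0.4, 1.1]
finger_gap: 0.3
grip_force: 1.5
```

Request:
servo_tool(
  fingers=[0,0,0,0,0,0,0],
  linear=[
    [0,0.002,0],
    [0,0.004,0],
    [0,0.006,0],
    [0,0.008,0],
    [0,0.01,0],
    [0,0.012,0],
    [0,0.013,0],
  ],
  rotation=[
    [0,0,0],
    [0,0,0],
    [0,0,0],
    [0,0,0],
    [0,0,0],
    [0,0,0],
    [0,0,0],
  ],
)

```text
time: 5.45
tool_pos: [452.5, -339.7, 59.7]
tcp_rot: [180.0, -0.0, 86.9]
ft_force: [-2.4, 0.1, 1.0]
finger_gap: 0.1
grip_force: 1.5
```

Request:
servo_tool(
  fingers=[0,0,0,0,0,0],
  linear=[
    [0,0.0006,0],
    [0,0.0012,0],
    [0,0.0018,0],
    [0,0.0024,0],
    [0,0.003,0],
    [0,0.003,0],
  ],
  rotation=[
    [0,0,0],
    [0,0,0],
    [0,0,0],
    [0,0,0],
    [0,0,0],
    [0,0,0],
  ],
)

```text
time: 6.05
tool_pos: [455.3, -339.9, 59.8]
tcp_rot: [180.0, 0.0, 86.9]
ft_force: [-2.0, -0.0, 0.1]
finger_gap: -0.1
grip_force: 1.0
```

Request:
servo_tool(
  fingers=[0,0,0,0,0],
  linear=[
    [0,0.0006,0],
    [0,0.0012,0],
    [0,0.0018,0],
    [0,0.0024,0],
    [0,0.003,0],
  ],
  rotation=[
    [0,0,0],
    [0,0,0],
    [0,0,0],
    [0,0,0],
    [0,0,0],
  ],
)

```text
time: 6.55
tool_pos: [458.3, -340.1, 59.8]
tcp_rot: [180.0, -0.0, 86.9]
ft_force: [-3.3, -0.7, 0.2]
finger_gap: -0.1
grip_force: 1.3
```

Request:
servo_tool(
  fingers=[0,0,0,0],
  linear=[
    [0,0.0005,0],
    [0,0.001,0],
    [0,0.0015,0],
    [0,0.002,0],
  ],
  rotation=[
    [0,0,0],
    [0,0,0],
    [0,0,0],
    [0,0,0],
  ],
)

```text
time: 6.95
tool_pos: [459.3, -340.1, 59.7]
tcp_rot: [-179.9, -0.0, 86.9]
ft_force: [-10.7, 1.5, 5.9]
finger_gap: 0.1
grip_force: 5.2
```

Request:
servo_tool(
  fingers=[0,0,0],
  linear=[
    [0,0.0002,0],
    [0,0.0004,0],
    [0,0.0004,0],
  ],
  rotation=[
    [0,0,0],
    [0,0,0],
    [0,0,0],
  ],
)

```text
time: 7.25
tool_pos: [459.3, -340.0, 59.7]
tcp_rot: [-179.8, -0.0, 86.9]
ft_force: [-9.9, 1.0, 5.9]
finger_gap: 0.2
grip_force: 5.4
```

```bash
python3 -c "
from h import *
q=r.sense();print(q['tool_pos'],undock(q['tool_pos']),q['ft_force'])
s=snap('side','s2.png');b,sb=blob(s,*ORG,(262,205,300,250));print(b,sb)
a=cv2.imread('pics/s2.png')[165:265,210:360];cv2.imwrite('pics/s2c.png',cv2.resize(a,None,fx=5,fy=5,interpolation=cv2.INTER_CUBIC))"
```

```text
[ 459.30842169 -340.03913623   59.72111183] [-51.24182906   1.39180315  59.72111183] [-9.86351035  1.02889138  5.9003962 ]
[287.60655738 227.97540984] [284 216   7  23 122]
```

View pics/s2c.png

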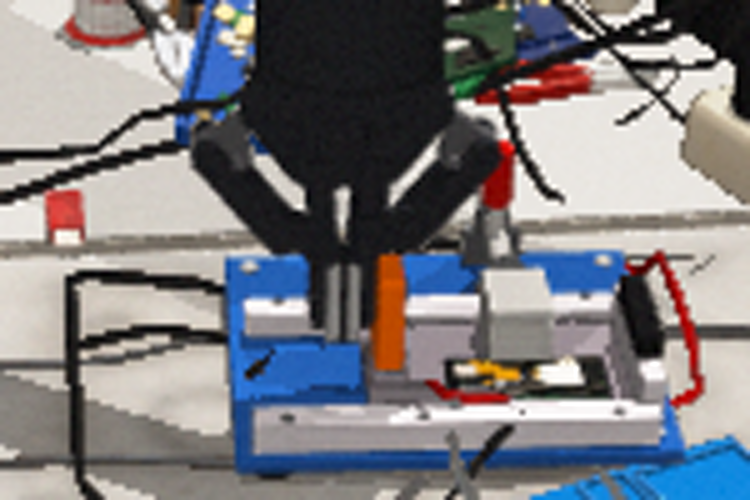

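Tray home: its far edge meets the stop at crop (640,350), and the force stays at about 10 N with no motion. I'll retreat and go behind the knob.

Request:
servo_tool(
  fingers=[0,0,0,0,0,0,0,0,0,0],
  linear=[
    [0,-0.008,0],
    [0,-0.012,0],
    [0,-0.012,-0.045],
    [0,-0.01,-0.09],
    [0.03,0.02,-0.09],
    [0.065,0.05,-0.09],
    [0.1,0.075,-0.09],
    [0.13,0.075,-0.09],
    [0.13,0.075,-0.09],
    [0.13,0.075,-0.06],
  ],
  rotation=[
    [0,0,0],
    [0,0,0],
    [0,0,0],
    [0,0,0],
    [0,0,0],
    [0,0,0],
    [0,0,0],
    [0,0,0],
    [0,0,0],
    [0,0,0],
  ],
)

```text
time: 8.3
tool_pos: [546.0, -215.2, 124.5]
tcp_rot: [179.5, 0.2, 87.1]
ft_force: [1.2, -0.7, -0.9]
finger_gap: -0.1
grip_force: 0.0
```

```bash
python3 -c "
from h import *
q=r.sense();print(q['tool_pos'],undock(q['tool_pos']),q['ft_force'],q['qd'].round(1))
go(dock(25,128,76))
t=snap('top','t2.png');s=snap('side')
b,sb=blob(s,*RED,(295,185,322,210));print(b,sb);p,_=blob(s,*ORG,(262,205,300,250));print(p)
a=cv2.imread('pics/t2.png')[150:250,235:345];cv2.imwrite('pics/t2c.png',cv2.resize(a,None,fx=6,fy=6,interpolation=cv2.INTER_CUBIC))"
```

```text
[ 546.03412715 -215.16058154  124.4639049 ] [ 28.60368409 130.77764255 124.4639049 ] [ 1.21219022 -0.66538437 -0.94755541] [ -1.5  19.4  16.3  -0.2 -34.   -0.2]
[-0.0026 -0.004   0.0484] [0.51 0.22 0.16]
[309.21428571 199.27142857] [307 193   6  14  70]
[287.29787234 227.39716312]
```

View pics/t2c.png

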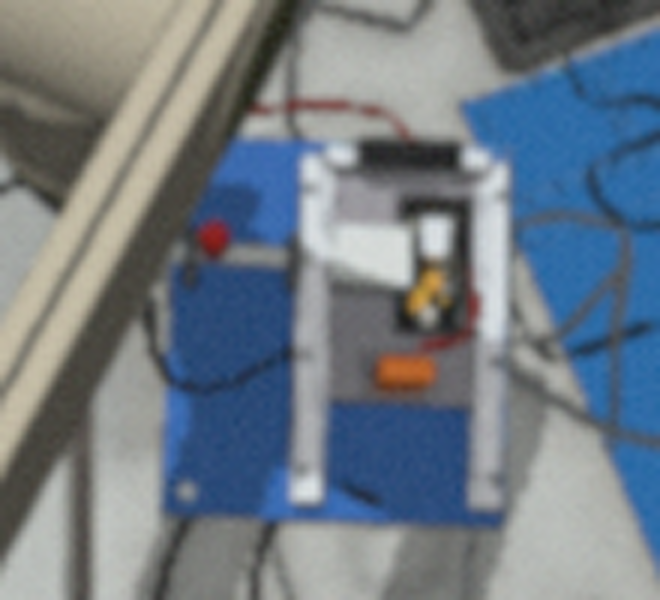

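The top view shows the tray against the stop (crop (410,180)), the keeper at (370,255) in line with the rod, and the knob at (213,238) untouched. Lowering behind the knob.

Request:
servo_tool(
  fingers=[0,0,0,0,0],
  linear=[
    [0,-0.003,0.022],
    [0,-0.003,0.044],
    [0,-0.003,0.044],
    [0,-0.003,0.044],
    [0,-0.003,0.044],
  ],
  rotation=[
    [0,0,0],
    [0,0,0],
    [0,0,0],
    [0,0,0],
    [0,0,0],
  ],
)

```text
time: 8.9
tool_pos: [540.4, -215.0, 77.6]
tcp_rot: [179.9, 0.1, 86.9]
ft_force: [-0.2, 0.1, -0.4]
finger_gap: 0.1
grip_force: 0.0
```

```bash
python3 -c "
from h import *
q=r.sense();print(q['tool_pos'],q['tcp_rot'],undock(q['tool_pos']),q['ft_force'],q['qd'].round(1))
go(dock(25,115,76))"
```

```text
[ 540.36065054 -215.03098196   77.64657953] [1.79876875e+02 5.41370027e-02 8.69154303e+01] [ 22.93150106 130.6002376   77.64657953] [-0.1623813   0.09646587 -0.43240416] [ 0.2 -0.2 -0.2  0.1 -0.3  0.1]
[-0.0156  0.0021  0.0017] [0.12 0.05 0.02]
```

Request:
servo_tool(
  fingers=[0,0,0,0,0,0,0],
  linear=[
    [-0.006,0.002,0.001],
    [-0.012,0.002,0.001],
    [-0.015,0.002,0.001],
    [-0.017,0.002,0.001],
    [-0.019,0.002,0.001],
    [-0.021,0.002,0.001],
    [-0.023,0.002,0.001],
  ],
  rotation=[
    [0,0,0],
    [0,0,0],
    [0,0,0],
    [0,0,0],
    [0,0,0],
    [0,0,0],
    [0,0,0],
  ],
)

```text
time: 9.6
tool_pos: [540.2, -237.2, 74.7]
tcp_rot: [-180.0, -0.0, 86.9]
ft_force: [0.5, 3.7, 0.2]
finger_gap: -0.2
grip_force: 1.3
```

Request:
servo_tool(
  fingers=[0,0,0,0],
  linear=[
    [-0.0015,0,0],
    [-0.003,0,0],
    [-0.0045,0,0],
    [-0.006,0,0],
  ],
  rotation=[
    [0,0,0],
    [0,0,0],
    [0,0,0],
    [0,0,0],
  ],
)

```text
time: 10.0
tool_pos: [539.9, -243.2, 74.7]
tcp_rot: [-180.0, -0.0, 87.0]
ft_force: [-0.2, 1.7, 0.4]
finger_gap: -0.3
grip_force: 1.3
```

Request:
servo_tool(
  fingers=[0,0,0,0,0],
  linear=[
    [-0.001,0,0],
    [-0.002,0,0],
    [-0.003,0,0],
    [-0.004,0,0],
    [-0.005,0,0],
  ],
  rotation=[
    [0,0,0],
    [0,0,0],
    [0,0,0],
    [0,0,0],
    [0,0,0],
  ],
)

```text
time: 10.5
tool_pos: [539.6, -248.3, 74.7]
tcp_rot: [-180.0, -0.0, 86.9]
ft_force: [0.3, 2.0, -0.3]
finger_gap: -0.2
grip_force: 1.3
```

Request:
servo_tool(
  fingers=[0,0,0,0,0],
  linear=[
    [-0.001,0,0],
    [-0.002,0,0],
    [-0.003,0,0],
    [-0.004,0,0],
    [-0.005,0,0],
  ],
  rotation=[
    [0,0,0],
    [0,0,0],
    [0,0,0],
    [0,0,0],
    [0,0,0],
  ],
)

```text
time: 11.0
tool_pos: [539.3, -253.3, 74.7]
tcp_rot: [-180.0, -0.0, 86.9]
ft_force: [0.5, 2.3, -0.7]
finger_gap: -0.1
grip_force: 1.3
```

Request:
servo_tool(
  fingers=[0,0,0,0,0],
  linear=[
    [-0.0008,0,0],
    [-0.0016,0,0],
    [-0.0024,0,0],
    [-0.0032,0,0],
    [-0.004,0,0],
  ],
  rotation=[
    [0,0,0],
    [0,0,0],
    [0,0,0],
    [0,0,0],
    [0,0,0],
  ],
)

```text
time: 11.5
tool_pos: [539.1, -257.3, 74.7]
tcp_rot: [-180.0, -0.0, 86.9]
ft_force: [0.0, 2.6, 0.3]
finger_gap: 0.3
grip_force: 1.3
```

Now slowly, in short calls.

Request:
servo_tool(
  fingers=[0,0,0,0,0],
  linear=[
    [-0.0006,0,0],
    [-0.0012,0,0],
    [-0.0018,0,0],
    [-0.0024,0,0],
    [-0.003,0,0],
  ],
  rotation=[
    [0,0,0],
    [0,0,0],
    [0,0,0],
    [0,0,0],
    [0,0,0],
  ],
)

```text
time: 12.0
tool_pos: [539.0, -260.3, 74.7]
tcp_rot: [-180.0, 0.0, 86.9]
ft_force: [-1.1, 1.5, -0.6]
finger_gap: 0.1
grip_force: 1.3
```

Request:
servo_tool(
  fingers=[0,0,0,0],
  linear=[
    [-0.0005,0,0],
    [-0.001,0,0],
    [-0.0015,0,0],
    [-0.002,0,0],
  ],
  rotation=[
    [0,0,0],
    [0,0,0],
    [0,0,0],
    [0,0,0],
  ],
)

```text
time: 12.4
tool_pos: [538.9, -262.3, 74.8]
tcp_rot: [-180.0, -0.0, 86.9]
ft_force: [-1.2, 3.4, -0.8]
finger_gap: -0.0
grip_force: 1.3
```

Request:
servo_tool(
  fingers=[0,0,0,0],
  linear=[
    [-0.0005,0,0],
    [-0.001,0,0],
    [-0.0015,0,0],
    [-0.0015,0,0],
  ],
  rotation=[
    [0,0,0],
    [0,0,0],
    [0,0,0],
    [0,0,0],
  ],
)

```text
time: 12.8
tool_pos: [538.8, -263.8, 74.8]
tcp_rot: [-180.0, 0.0, 86.9]
ft_force: [-0.7, 1.8, -0.4]
finger_gap: -0.2
grip_force: 1.0
```

Request:
servo_tool(
  fingers=[0,0,0,0],
  linear=[
    [-0.0005,0,0],
    [-0.001,0,0],
    [-0.0015,0,0],
    [-0.0015,0,0],
  ],
  rotation=[
    [0,0,0],
    [0,0,0],
    [0,0,0],
    [0,0,0],
  ],
)

```text
time: 13.2
tool_pos: [538.7, -265.3, 74.8]
tcp_rot: [-180.0, 0.0, 86.9]
ft_force: [-0.7, 1.5, -1.1]
finger_gap: 0.0
grip_force: 1.1
```

Request:
servo_tool(
  fingers=[0,0,0,0],
  linear=[
    [-0.0005,0,0],
    [-0.001,0,0],
    [-0.0015,0,0],
    [-0.0015,0,0],
  ],
  rotation=[
    [0,0,0],
    [0,0,0],
    [0,0,0],
    [0,0,0],
  ],
)

```text
time: 13.6
tool_pos: [538.6, -266.8, 74.8]
tcp_rot: [-180.0, 0.0, 86.9]
ft_force: [-1.1, 1.9, -1.1]
finger_gap: -0.2
grip_force: 1.1
```

Request:
servo_tool(
  fingers=[0,0,0,0],
  linear=[
    [-0.0005,0,0],
    [-0.001,0,0],
    [-0.0015,0,0],
    [-0.0015,0,0],
  ],
  rotation=[
    [0,0,0],
    [0,0,0],
    [0,0,0],
    [0,0,0],
  ],
)

```text
time: 14.0
tool_pos: [538.6, -267.8, 74.8]
tcp_rot: [-180.0, -0.0, 86.9]
ft_force: [-0.8, 4.2, -0.5]
finger_gap: -0.0
grip_force: 2.4
```

Request:
servo_tool(
  fingers=[0,0,0],
  linear=[
    [-0.0003,0,0],
    [-0.0006,0,0],
    [-0.0006,0,0],
  ],
  rotation=[
    [0,0,0],
    [0,0,0],
    [0,0,0],
  ],
)

```text
time: 14.3
tool_pos: [538.5, -268.4, 74.7]
tcp_rot: [-180.0, -0.0, 86.9]
ft_force: [-0.9, 6.1, 0.2]
finger_gap: 0.1
grip_force: 2.6
```

Request:
servo_tool(
  fingers=[0,0,0],
  linear=[
    [-0.0003,0,0],
    [-0.0006,0,0],
    [-0.0006,0,0],
  ],
  rotation=[
    [0,0,0],
    [0,0,0],
    [0,0,0],
  ],
)

```text
time: 14.6
tool_pos: [538.5, -268.6, 74.7]
tcp_rot: [-180.0, -0.1, 87.0]
ft_force: [-1.5, 6.1, 0.4]
finger_gap: -0.1
grip_force: 3.5
```

Request:
servo_tool(
  fingers=[0,0,0],
  linear=[
    [-0.0003,0,0],
    [-0.0006,0,0],
    [-0.0006,0,0],
  ],
  rotation=[
    [0,0,0],
    [0,0,0],
    [0,0,0],
  ],
)

```text
time: 14.9
tool_pos: [538.5, -268.8, 74.7]
tcp_rot: [-180.0, -0.1, 87.0]
ft_force: [-1.2, 8.9, 2.0]
finger_gap: 0.0
grip_force: 4.5
```

Request:
servo_tool(
  fingers=[0,0,0],
  linear=[
    [-0.0003,0,0],
    [-0.0005,0,0],
    [-0.0005,0,0],
  ],
  rotation=[
    [0,0,0],
    [0,0,0],
    [0,0,0],
  ],
)

```text
time: 15.2
tool_pos: [538.5, -268.9, 74.7]
tcp_rot: [-180.0, -0.1, 87.0]
ft_force: [-1.7, 10.8, 2.8]
finger_gap: -0.2
grip_force: 5.4
```

Request:
servo_tool(
  fingers=[0,0,0],
  linear=[
    [-0.0002,0,0],
    [-0.0004,0,0],
    [-0.0004,0,0],
  ],
  rotation=[
    [0,0,0],
    [0,0,0],
    [0,0,0],
  ],
)

```text
time: 15.5
tool_pos: [538.5, -268.9, 74.7]
tcp_rot: [-180.0, -0.2, 87.0]
ft_force: [-2.0, 12.8, 3.5]
finger_gap: 0.2
grip_force: 6.1
```

Request:
servo_tool(
  fingers=[0,0,0],
  linear=[
    [0,0,0],
    [0,0,0],
    [0,0,0],
  ],
  rotation=[
    [0,0,0],
    [0,0,0],
    [0,0,0],
  ],
)

```text
time: 15.8
tool_pos: [538.5, -268.9, 74.7]
tcp_rot: [-180.0, -0.2, 87.0]
ft_force: [-1.3, 12.2, 3.0]
finger_gap: 0.0
grip_force: 6.1
```

Request:
servo_tool(
  fingers=[0,0,0,0,0,0,0],
  linear=[
    [0,0,0],
    [0,0,0],
    [0,0,0],
    [0,0,0],
    [0,0,0],
    [0,0,0],
    [0,0,0],
  ],
  rotation=[
    [0,0,0],
    [0,0,0],
    [0,0,0],
    [0,0,0],
    [0,0,0],
    [0,0,0],
    [0,0,0],
  ],
)

```text
time: 16.5
tool_pos: [538.5, -269.0, 74.7]
tcp_rot: [-180.0, -0.2, 87.0]
ft_force: [-1.1, 12.7, 2.5]
finger_gap: 0.2
grip_force: 6.1
```

Request:
servo_tool(
  fingers=[0,0,0,0,0,0,0,0,0,0],
  linear=[
    [0.001,0,0],
    [0.003,0,0],
    [0.008,0,0],
    [0.02,0,0],
    [0.035,0,0],
    [0.04,0,-0.03],
    [0.06,0,-0.07],
    [0.1,0,-0.11],
    [0.15,0,-0.11],
    [0.15,0,-0.11],
  ],
  rotation=[
    [0,0,0],
    [0,0,0],
    [0,0,0],
    [0,0,0],
    [0,0,0],
    [0,0,0],
    [0,0,0],
    [0,0,0],
    [0,0,0],
    [0,0,0],
  ],
)

```text
time: 17.5
tool_pos: [547.8, -116.0, 187.3]
tcp_rot: [179.8, -0.1, 87.2]
ft_force: [0.3, -0.1, -0.7]
finger_gap: -0.2
grip_force: 0.0
```

```bash
python3 -c "
from h import *
q=r.sense();print(q['tool_pos'],q['ft_force'],q['qd'].round(1))
s=snap('side','s3.png');t=snap('top')
b,_=blob(s,*RED,(290,185,330,215));p,_=blob(s,*ORG,(262,205,300,250));a,_=blob(t,*RED,(255,175,292,205))
k=tri(t,a,s,b);print(k,undock(k[0]),p)
a=cv2.imread('pics/s3.png')[165:265,210:360];cv2.imwrite('pics/s3c.png',cv2.resize(a,None,fx=5,fy=5,interpolation=cv2.INTER_CUBIC))"
```

```text
[ 547.78670771 -115.95239838  187.29775246] [ 0.25153334 -0.14964095 -0.71848979] [ 1.3  1.   1.9 -2.4 -0.7  0.6]
(array([ 539.50468359, -287.09585321,   66.12804907]), np.float64(0.8631540061138897)) [25.97396937 58.59453134 66.12804907] [287.30985915 227.46478873]
```

View pics/s3c.png

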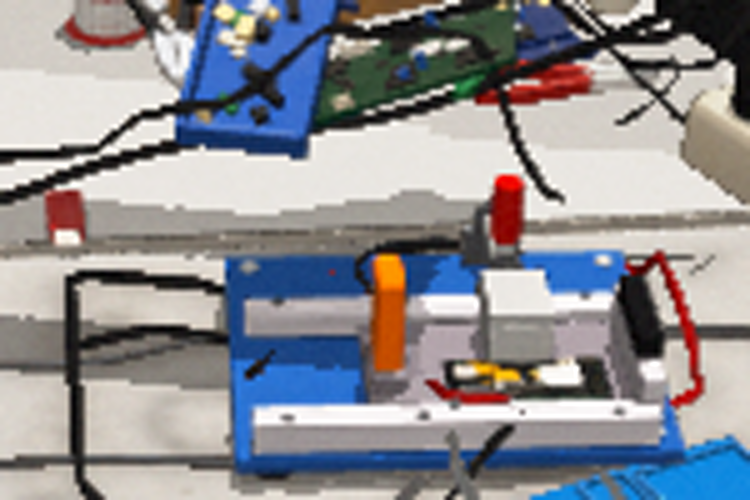

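The bolt is about 21 mm past the mouth plane (knob at dock y ≈ 58.6) and in the keeper. The tray is still home and the robot is clear.

```bash
python3 -c "
from bench import r
print(r.hand_in())"
```

```text
the job is handed in; nothing more can be done
None
```

The job is done and handed in at about 17.5 s: the tray is home against the back stop, and the bolt is about 21 mm into the keeper. It was held about a second at 12 to 13 N at the wrist (about 10 N on the bottom after an assumed 2.5 N of bolt friction), highest tray-push reading 10.7 N, gripper clear.

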